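# Spin-check a flywheel and stop it on its mark

## Task

Spin-check the flywheel on its stand: flick it round with a fingertip (the upright stud is there to push against), in either direction, so that it spins freely with nothing touching it, and let it go round more than one full turn from where it stood. Then, while it is still turning, brake it by pressing a fingertip on the disc so that its dark line stops lined up with the fixed pointer, and finish while still pressing the fingertip on the disc to hold it there. Only push and press: do not pinch the stud between the fingers, and leave the loose parts around the stand where they are.

Things in the scene. Friction and masses are not known exactly. Their poses are not given: they have to be found in the camera images.
- stand: Grey stand fixed on the worktop: round foot 140 mm across with a bearing housing under the flywheel. Origin at the centre of its underside, on the wheel's vertical axis; z up. Its -x side (towards the robot, give or take 35 degrees) carries a bracket with an upright post 16 mm wide, 109 to 127 mm from the axis, 74 mm high, bearing the steel pointer.
- flywheel: Flat aluminium disc 180 mm across, 16 mm thick, about 0.7 kg, free-running on a vertical axis; its top is 68 mm above the worktop. Origin: centre of its underside; its x axis runs towards the dark line. At the centre a hub nut 26 mm across, 13 mm high; one steel stud on the -x side. Farther than 55 mm from the axis the top is smooth and clear, for braking.
- spin (a joint): Angle of the flywheel on the stand in rad, growing counter-clockwise seen from above; counts on through full turns, does not wrap. At 0 the dark line is directly opposite the pointer (the stud on the pointer's side); the line is at the pointer at pi, 3 pi, 5 pi, ... and -pi, -3 pi, ... Starts between -2.4 and 2.4.
- hub (a point): Centre of the disc's top face, on the axis, 68 mm above the worktop. Set spinning, the disc coasts and loses half its speed in about 3 to 5 s; a fingertip pressed on its top with a few newtons stops it almost at once, and a pressed fingertip that moves sideways drags it round.
- stud_top (a point): Centre of the top of the upright stud: steel pin 14 mm in diameter, 32 mm high above the disc, 45 mm from the axis, straight opposite the dark line. Turns with the wheel.
- mark (a point): Outer end of the dark radial line on the disc's top, 88 mm from the axis. The line is 6 mm wide and 26 mm long, flush with the face. Turns with the wheel.
- pointer (a point): Fixed point on the disc's top level, 88 mm from the axis, where the outer end of the dark line must stop; the tip of the steel pointer is 5 mm farther out, beside the rim.
- bearing_part: Loose steel ball bearing, 47 mm across, 14 mm high, lying beside the stand; leave alone. Origin at the centre of its underside.
- pulley_part: Loose white stepped pulley, 50 mm across, 35 mm high, beside the stand; leave alone. Origin at the centre of its underside.
- brass_weight: Loose brass weight with a knob, 29 mm across, 44 mm high, beside the stand; leave alone. Origin at the centre of its underside.
Not all that is in view belongs to the job. What is shaped like the stand but pink is not meant.

How it is judged:
By the outcome, as a careful person would: the job done as asked, in the order asked, and still so for the second after the job is handed in, while the arm keeps its last pose, push and grip.
It also fails if it takes over 72 s, if anything falls off the work surface, if the arm or the gripper's body presses on something with over 40 N, if the wrist force passes 120 N, or if a joint passes its speed limit or range.

## Robot

A 6-joint arm with a two-finger parallel gripper is mounted at the origin on a cart in front of the work surface, level with it; the furniture and walls round the work are solid. World frame = base frame: x ahead of the robot, y to its left, z up, the work surface at z = 0. Lengths are in m, angles in rad, forces in N, time in s.
With the tool pointing down it reaches from about 0.3 to 0.75 m from the base axis. Payload 8.5 kg.
Tool frame: the origin (TCP) lies on the centre line of the jaws, within the pads' length; the fingertips stand robot.finger_overhang ahead of it and the grasp point (between the pads) lies 8 mm behind it (robot.finger_overhang is the distance from the TCP to the fingertips, in m); z points along the fingers, y is the direction in which the jaws open and shut (so a half turn about z gives the same grasp; the last joint's range is limited). The gripper opens to 88 mm and grips with 3 to 60 N. Pads are 18 mm wide; open, the fingers measure 123 mm over their backs; the gripper's body (75 mm by 187 mm) begins 45 mm behind the grasp point.
Start: joints at [-1.397, 0.381, 1.297, -0, 1.464, -0.215], TCP at [0.208, -0.509, 0.226] pointing down, gripper open.
Joint ranges: [-3.11, 3.11], [-0.89, 2.33], [0.22, 2.48], [-1.42, 4.56], [0.17, 2.85], [-2.88, 2.88]. Speed limits (rad/s): [2.39, 2.39, 3.14, 3.14, 3.14, 3.14].

## Interface

Orientations are given as a 3x3 rotation matrix whose columns are the frame's x, y, z axes.
In Python, from station import robot gives the robot as it stands.
- The arm moves only by the tool drive_tool, never from a script. Its argument "deltas" is a list that holds one entry, the list of rows, each a list of 5 numbers: the opening, from 0 (shut) to 1 (fully open), then the shift along the tool's x, y, z in m, then the turn about the tool's z in degrees. A call has 1 to 10 rows; each row shifts and turns the commanded pose from where the row before left it, along the tool's axes as they then stand; what a row does not reach is not made up. A row lasts 1/12 s, in which the tool goes at most 41.7 mm and 7.16 degrees, less where a joint would pass 70% of its speed; a pose out of reach is approached as far as the arm can. A call is refused whole if a number of a shift passes 0.0417 or a number of a turn 7.16, either way. A call with a gripper value outside its range is refused whole. The fingers move at their own pace and stop on an object; "force" is the grip in N (left out, the last holds). Time passes only in rows, so rows that do not move let the fingers close. It gives the time, the measured TCP pose, the force and the opening at its end, in the units of the state.
- robot.read_state(): the state, without advancing time (a new reading comes with each control period).
- robot.snapshot(name): name is "side" or "top" or "wrist"; returns a dict with "color" (480x640x3 uint8, red, green, blue), "depth" (480x640 float32, m along the optical axis (not along the pixel's ray), 0 where there is no reading), "K" (3x3 intrinsics, pixels), "R" (3x3) and "t" (3): a world point X has camera coordinates R X + t. Camera axes: x right, y down, z forward; pixel columns grow to the right and rows downward; lengths in m; the calibration is good to about 2 mm. A picture is of the moment at which its call begins.
- robot.hand_in(): hands the job in, once; it reports no verdict.
The state is a dict: "clock": time; "qpos": joint angles; "qd": joint speeds; "joint_efforts": joint torques, N m; "tcp_pos": TCP position; "tcp_rot": TCP orientation; "force": force on the tool from outside, world axes, zero at the start; "wrist_torque": the same for the moment, N m; "opening": opening from 0.0 (shut) to 1.0 (fully open).
Only numpy, scipy, OpenCV 4.12 (cv2) and the standard library are available. Lean on these libraries where they do the work, as an engineer would, in place of code of your own. Each camera call takes 0.05 s, during which the arm holds its last target. There are 200 camera calls.

## Working session

There is one attempt and no reset: what is moved stays moved. The work goes in short steps, Python scripts to look and compute and a tool call to move; the robot and the scene stay as the last step left them, time stands still between calls to the robot, and variables do not carry over. Pictures are saved under pics/ and viewed, about 8 in all and at most 12, crops included, and the job is handed in when it is done.

Besides the shell and the picture viewer there is one more tool, called after "Request:" as name([rows], argument=value, ...), one row to a line, values as JSON. drive_tool: Moves the arm, as the interface text tells. Its arguments: {"type":"object","properties":{"deltas":{"type":"array","items":{"type":"array","items":{"type":"array","items":{"type":"number"}}}},"force":{"type":"number"}},"required":["deltas"]}

```bash
ls; mkdir -p pics
python3 - <<'E'
from station import robot
import cv2,numpy as np
s=robot.read_state();print({k:np.round(v,3).tolist() for k,v in s.items()},robot.finger_overhang)
for n in("top","side"):
    d=robot.snapshot(n);cv2.imwrite(f"pics/{n}0.png",d["color"][:,:,::-1]);np.savez(f"{n}0.npz",**d)
    print(n,d["K"].round(1).tolist(),d["R"].round(3).tolist(),d["t"].round(3).tolist())
E
```

```text
pics
{'clock': 0.0, 'qpos': [-1.397, 0.381, 1.298, 0.0, 1.464, -0.215], 'qd': [-0.002, -0.001, -0.0, -0.0, -0.0, 0.001], 'joint_efforts': [-0.001, -43.793, -22.456, 0.071, 0.035, -0.0], 'tcp_pos': [0.208, -0.509, 0.226], 'tcp_rot': [[0.925, 0.379, -0.0], [0.379, -0.925, 0.001], [0.0, -0.001, -1.0]], 'force': [-0.066, 0.686, 0.175], 'wrist_torque': [-0.006, -0.013, -0.044], 'opening': 0.999} 0.011
top [[512.0, 0.0, 317.2], [0.0, 512.0, 241.2], [0.0, 0.0, 1.0]] [[0.026, -1.0, 0.012], [-0.991, -0.027, -0.133], [0.134, -0.008, -0.991]] [0.075, 0.554, 1.088]
side [[438.9, 0.0, 305.3], [0.0, 438.9, 245.0], [0.0, 0.0, 1.0]] [[0.996, 0.089, -0.005], [0.037, -0.461, -0.886], [-0.082, 0.883, -0.463]] [-0.52, 0.12, 0.835]
```

View pics/top0.png

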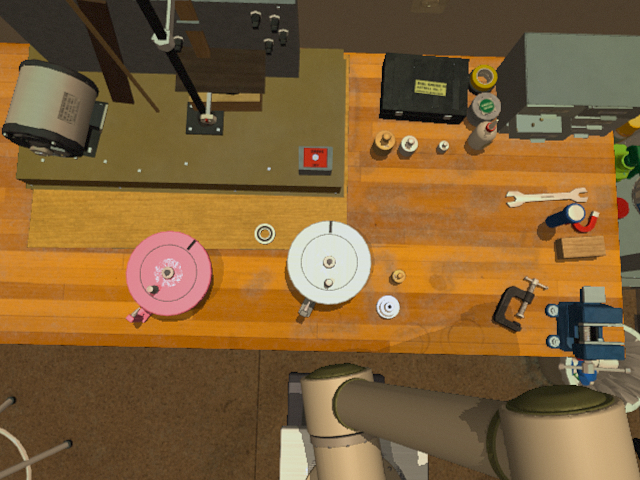

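Run:
```python
import cv2
a=cv2.imread("pics/top0.png")[205:345,235:435];cv2.imwrite("pics/c1.png",cv2.resize(a,None,fx=4,fy=4,interpolation=cv2.INTER_CUBIC))
```

```text
(no output)
```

View pics/c1.png

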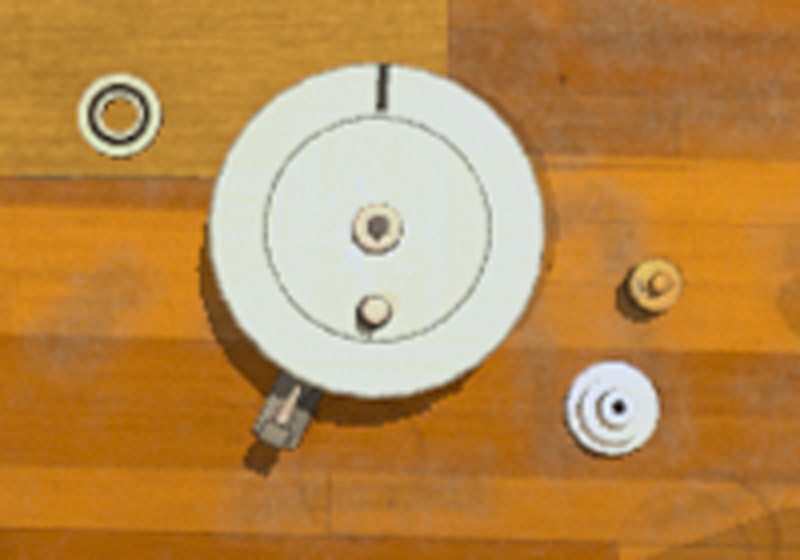

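View pics/side0.png

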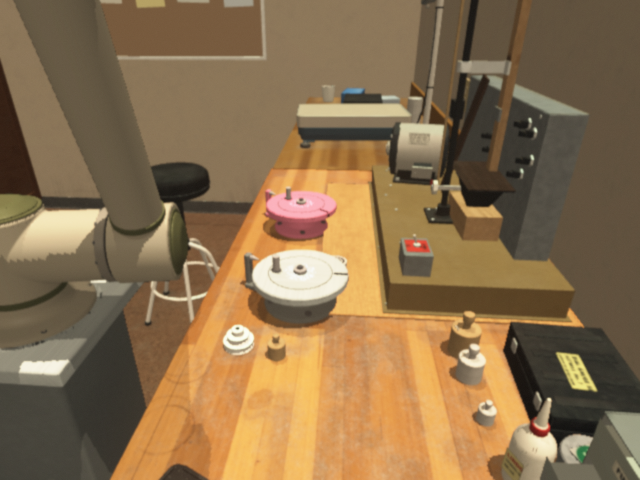

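```bash
cat > h.py <<'E'
import numpy as np,cv2
from station import robot
def px2w(d,u,v,z):
    r=d["R"].T@np.linalg.inv(d["K"])@np.array([u,v,1.]);c=-d["R"].T@d["t"]
    return c+r*(z-c[2])/r[2]
def w2px(d,X):
    p=(d["K"]@(d["R"]@np.asarray(X,float).T+np.asarray(d["t"])[:,None]));return (p[:2]/p[2]).T
def polar(d,C,r0=.066,r1=.084,z=.068):
    a=np.deg2rad(np.arange(0,360,.5));r=np.linspace(r0,r1,8)
    A,Rr=np.meshgrid(a,r);X=np.stack([C[0]+Rr*np.cos(A),C[1]+Rr*np.sin(A),z+0*A],-1).reshape(-1,3)
    p=w2px(d,X).astype(np.float32);g=cv2.cvtColor(d["color"],cv2.COLOR_RGB2GRAY)
    return cv2.remap(g,p[:,0].reshape(A.shape),p[:,1].reshape(A.shape),cv2.INTER_LINEAR)
def line(d,C):
    m=polar(d,C).astype(float).mean(0);w=np.clip(150-m,0,None)
    i=int(np.argmax(np.convolve(np.r_[w[-4:],w,w[:4]],np.ones(9),'valid')))
    k=np.arange(i-8,i+9);ww=w[k%720];return (k@ww/ww.sum()*.5)%360, m.min()
E
python3 - <<'E'
from h import *
d=dict(np.load("top0.npz"))
f=lambda x,y:(235+(x+.5)/4-.5,205+(y+.5)/4-.5)
# disc outline
g=d["color"].astype(int); mask=((g.min(2)>150)&(g.max(2)-g.min(2)<60)).astype(np.uint8)
mask=cv2.morphologyEx(mask,cv2.MORPH_CLOSE,np.ones((7,7)))
c=[c for c in cv2.findContours(mask,0,cv2.CHAIN_APPROX_NONE)[0] if cv2.pointPolygonTest(c,(330.,262.),False)>0][0]
h=cv2.convexHull(c)[:,0];P=np.array([px2w(d,u,v,.068)[:2] for u,v in h])
A=np.c_[2*P,np.ones(len(P))];s=np.linalg.lstsq(A,(P**2).sum(1),rcond=None)[0];C=s[:2];print("C",C,"r",np.sqrt(s[2]+C@C))
print("hub nut top",px2w(d,*f(378,227),.081))
for n,q,z in(("stud",(375,304),.1),("ptip",(297,388),.071),("post",(286,432),.074),("brass",(655,285),.04),("pul",(613,407),.015),("bear",(119,115),.014)):
    X=px2w(d,*f(*q),z);e=X[:2]-C;print(n,X.round(4),np.hypot(*e),np.degrees(np.arctan2(e[1],e[0])))
print(line(d,C))
E
```

```text
C [0.50408546 0.06484059] r 0.08864952204469143
hub nut top [0.50410801 0.06425215 0.081     ]
stud [0.4626 0.0655 0.1   ] 0.041459472174228976 179.08715105333567
ptip [0.4193 0.1044 0.071 ] 0.09358014042482497 154.984054192254
post [0.3963 0.1095 0.074 ] 0.11663561356932245 157.49590758086424
brass [ 0.4805 -0.0884  0.04  ] 0.15503101915500855 -98.75816390571627
pul [ 0.4144 -0.0697  0.015 ] 0.16174807446379133 -123.69197869506348
bear [0.5696 0.2088 0.014 ] 0.1581218492752091 65.52779718821401
(np.float64(358.9308323563892), np.float64(64.75))
```

Request:
drive_tool([
  [[0,0,0,0,-7],[0,0,0,0,-7],[0,0,0,0,-7],[0,0,0,0,-7],[0,0,0,0,-7],[0,0,0,0,-7],[0,0,0,0,-7],[0,0,0,0,-7],[0,0,0,0,-7],[0,0,0,0,-4.7]],
], force=20)

```text
clock: 0.93
tcp_pos: [0.2085, -0.5088, 0.2258]
tcp_rot: [[-0.006, 1.0, -0.0], [1.0, 0.006, 0.001], [0.001, -0.0, -1.0]]
force: [-0.5, 1.0, 0.3]
opening: 0.271
```

Request:
drive_tool([
  [[0,0.031,0.0126,0,0],[0,0.031,0.0126,0,0],[0,0.031,0.0126,0,0],[0,0.031,0.0126,0,0],[0,0.031,0.0126,0,0],[0,0.031,0.0126,0,0],[0,0.031,0.0126,0,0],[0,0.031,0.0126,0,0],[0,0.031,0.0126,0,0],[0,0.031,0.0126,0,0]],
])

```text
clock: 1.77
tcp_pos: [0.3347, -0.1973, 0.226]
tcp_rot: [[0.001, 1.0, -0.0], [1.0, -0.001, 0.0], [0.0, -0.0, -1.0]]
force: [-0.1, -0.2, 0.0]
opening: 0.011
```

Request:
drive_tool([
  [[0,0.031,0.0126,0,0],[0,0.031,0.0126,0,0],[0,0.031,0.0126,0,0],[0,0.031,0.0126,0,0],[0,0.031,0.0126,0,0],[0,0.031,0.0126,0,0],[0,0.031,0.0126,0,0],[0,0.031,0.0126,0,0],[0,0.031,0.0126,0,0],[0,0.031,0.0126,0,0]],
])

```text
clock: 2.6
tcp_pos: [0.4609, 0.1128, 0.226]
tcp_rot: [[0.0, 1.0, -0.0], [1.0, -0.0, -0.0], [-0.0, -0.0, -1.0]]
force: [1.0, -1.1, 0.2]
opening: 0.002
```

Run:
```python
from h import *
s=robot.read_state();print(s["tcp_pos"],s["qpos"].round(3) if hasattr(s["qpos"],'round') else s["qpos"],s["force"])
d=robot.snapshot("wrist");np.savez("w1.npz",**d);t=robot.snapshot("top")
cv2.imwrite("pics/w1.png",np.hstack([cv2.resize(d["color"],(400,300)),cv2.resize(t["color"],(400,300))])[:,:,::-1]);cv2.imwrite("pics/w1full.png",d["color"][:,:,::-1])
```

```text
[0.46087822 0.11280045 0.2259737 ] [-0.01   0.248  1.496 -0.     1.398 -0.01 ] [ 0.99180425 -1.11389867  0.23983503]
```

View pics/w1.png

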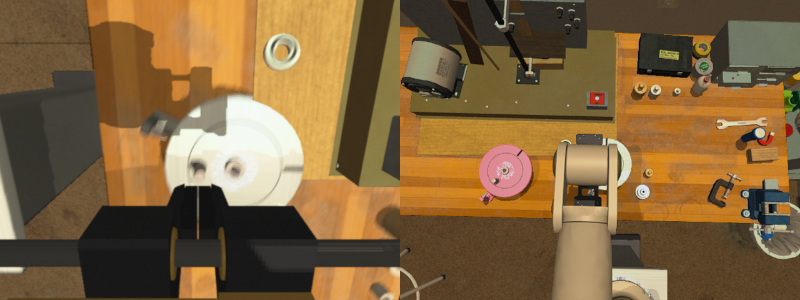

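Request:
drive_tool([
  [[0,0,0,0.033,0],[0,0,0,0.033,0],[0,0,0,0.033,0],[0,0,0,0.032,0],[0,0,0,0,0],[0,0,0,0,0]],
])

```text
clock: 3.2
tcp_pos: [0.4602, 0.1105, 0.0949]
tcp_rot: [[0.001, 1.0, -0.003], [1.0, -0.001, -0.0], [-0.0, -0.003, -1.0]]
force: [0.8, -0.2, 0.7]
opening: 0.008
```

Request:
drive_tool([
  [[0,-0.006,0,0,0],[0,-0.011,0,0,0],[0,-0.011,0,0,0],[0,-0.011,0,0,0],[0,-0.011,0,0,0],[0,-0.008,0,0,0],[0,0,0,0,0],[0,0,0,-0.03,0],[0,0,0,-0.04,0],[0,0,0,-0.01,0]],
])

```text
clock: 4.03
tcp_pos: [0.4623, 0.0528, 0.1797]
tcp_rot: [[0.0, 1.0, 0.007], [1.0, -0.0, -0.001], [-0.001, 0.007, -1.0]]
force: [0.7, 0.7, 0.9]
opening: 0.01
```

Run:
```python
from h import *
C=[.504,.065]
for i in range(5):
    c=robot.read_state()["clock"];d=robot.snapshot("wrist");print(c,line(d,C))
cv2.imwrite("pics/w2.png",d["color"][:,:,::-1]);np.savez("w2.npz",**d)
```

```text
4.0333 (np.float64(251.0435158823201), np.float64(15.5))
4.0833 (np.float64(251.03967545865166), np.float64(14.75))
4.1333 (np.float64(249.52574345317353), np.float64(15.25))
4.1833 (np.float64(248.5177851422259), np.float64(15.25))
4.2333 (np.float64(247.52027848381036), np.float64(14.875))
```

View pics/w2.png

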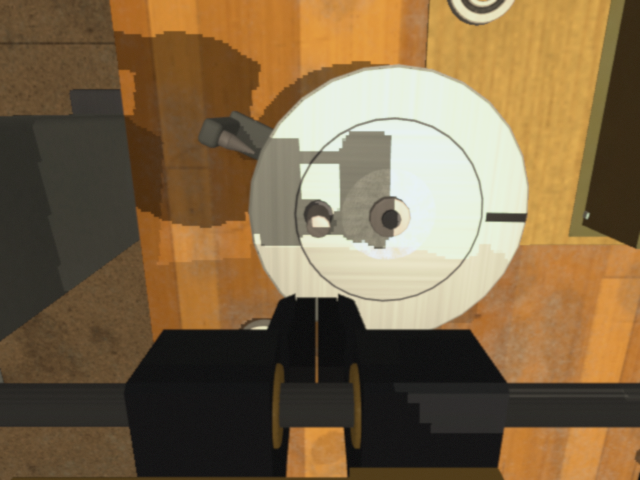

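```bash
cat >> h.py <<'E'
def line2(d,C,bad=(215,320)):
    # dark line angle, ignoring gripper sector; contrast vs local background
    m=polar(d,C).astype(float).mean(0);w=cv2.GaussianBlur(np.tile(m,3)[None],(0,0),12)[0][720:1440]-m
    a=np.arange(720)*.5;w[(a>bad[0])&(a<bad[1])]=0;i=int(np.argmax(np.convolve(np.r_[w[-4:],w,w[:4]],np.ones(9),'valid')))
    k=np.arange(i-7,i+8);ww=np.clip(w[k%720],0,None);return round((k@ww/ww.sum()*.5)%360,2),round(w.max(),1)
E
python3 - <<'E'
from h import *
C=[.504,.065]
print(line2(dict(np.load("w2.npz")),C))
ims=[]
for i in range(6):
    c=robot.read_state()["clock"];d=robot.snapshot("wrist");print(c,line2(d,C));ims.append(d["color"][:,100:560])
cv2.imwrite("pics/w3.png",cv2.resize(np.hstack(ims[::5]),(800,417))[:,:,::-1])
w=dict(np.load("w2.npz"));print(w2px(w,[[.504,.065,.081],[.592,.065,.068],[.459,.0655,.1],[.4193,.1044,.071]]))
E
```

```text
(np.float64(359.09), np.float64(117.3))
4.2833 (np.float64(359.04), np.float64(115.4))
4.3333 (np.float64(359.04), np.float64(116.2))
4.3833 (np.float64(359.05), np.float64(116.2))
4.4333 (np.float64(359.03), np.float64(115.6))
4.4833 (np.float64(359.04), np.float64(116.1))
4.5333 (np.float64(359.05), np.float64(115.0))
[[386.34086493 220.2185405 ]
 [519.93689601 215.12076609]
 [312.82583249 227.6922207 ]
 [247.84222478 153.49072145]]
```

View pics/w3.png

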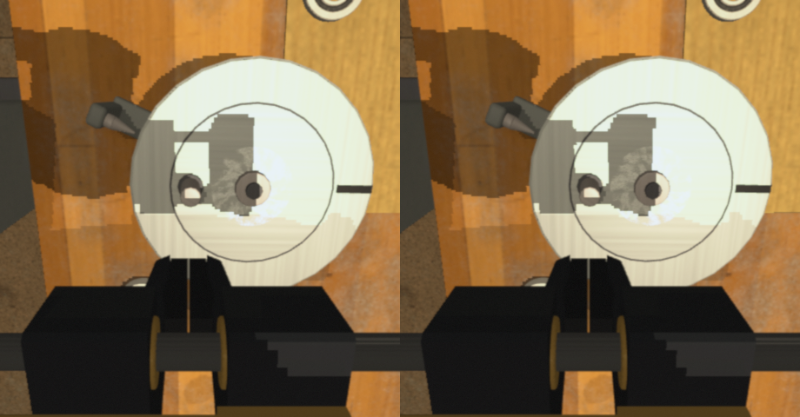

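Run:
```python
from h import *
d=dict(np.load("w2.npz"));s=robot.read_state();print(s["tcp_pos"],np.round(s["tcp_rot"],3).tolist(),s["opening"])
p=s["tcp_pos"]
print("tip px",w2px(d,[[p[0],p[1],p[2]-.011],[p[0]-.0175,p[1]+.009,p[2]-.011],[p[0]+.0175,p[1]+.009,p[2]-.011]]))
D=d["depth"]
def pt(u,v):
    X=np.linalg.inv(d["K"])@[u,v,1]*D[v,u];return (d["R"].T@(X-d["t"])).round(4)
for u,v in[(318,222),(318,218),(320,224),(316,225),(388,216),(400,222),(430,240),(505,217),(295,310),(305,297),(340,297),(312,299),(325,299),(210,132),(250,148),(318,260)]:print(u,v,pt(u,v))
# high points near the stud
v,u=np.mgrid[195:245,295:345];P=np.array([pt(a,b) for a,b in zip(u.ravel(),v.ravel())]);q=P[(P[:,2]>.09)&(P[:,2]<.12)];print(len(q),q.mean(0),q.min(0),q.max(0))
```

```text
[0.4605483  0.05298146 0.1745908 ] [[0.0, 1.0, -0.001], [1.0, -0.0, 0.0], [0.0, -0.001, -1.0]] 0.008032647382822486
tip px [[315.3524811  294.05290184]
 [274.66740483 274.86588184]
 [355.99180553 274.82590868]]
318 222 [0.4619 0.0694 0.102 ]
318 218 [0.4619 0.0716 0.1015]
320 224 [0.4631 0.0681 0.1015]
316 225 [0.4608 0.0672 0.1006]
388 216 [0.5047 0.0679 0.0819]
400 222 [0.5123 0.064  0.0817]
430 240 [0.5349 0.0488 0.0698]
505 217 [0.5815 0.0643 0.0702]
295 310 [0.4535 0.0628 0.1988]
305 297 [0.4567 0.0628 0.1879]
340 297 [0.4696 0.0643 0.1912]
312 299 [0.4594 0.0622 0.1885]
325 299 [0.4642 0.0631 0.1903]
210 132 [0.3982 0.1173 0.0752]
250 148 [0.4204 0.1075 0.0689]
318 260 [0.4621 0.0343 0.0678]
521 [0.46212726 0.06752553 0.0999144 ] [0.4555 0.0599 0.0902] [0.4691 0.0734 0.1032]
```

Run:
```python
from h import *
s=robot.read_state();p=s["tcp_pos"];print(p,robot.finger_overhang)
d=robot.snapshot("wrist");D=d["depth"];print("cam",-d["R"].T@d["t"],d["R"][2])
for u in(290,305,335,345):
  for v in(285,292,295,297,300,305,315,325):
    X=np.linalg.inv(d["K"])@[u,v,1]*D[v,u];print(u,v,(d["R"].T@(X-d["t"])-p).round(4),end=";")
  print()
```

```text
[0.4605483  0.05298146 0.1745908 ] 0.011
cam [0.46129942 0.12986324 0.3341753 ] [-1.60874194e-05 -2.94729661e-01 -9.55580675e-01]
290 285 [-0.017  -0.0366 -0.1064];290 292 [-0.0171 -0.0413 -0.1053];290 295 [-0.009   0.0113  0.0153];290 297 [-0.0089  0.011   0.0164];290 300 [-0.0088  0.011   0.019 ];290 305 [-0.0085  0.0112  0.0235];290 315 [-0.0081  0.0106  0.03  ];290 325 [-0.0077  0.0104  0.0365];
305 285 [-0.0069 -0.0364 -0.1058];305 292 [-0.0069 -0.0415 -0.1056];305 295 [-0.0069 -0.0434 -0.105 ];305 297 [-0.0034  0.0105  0.0153];305 300 [-0.0034  0.0098  0.0164];305 305 [-0.0033  0.0098  0.0206];305 315 [-0.0031  0.0096  0.0279];305 325 [-0.0029  0.0099  0.0356];
335 285 [ 0.0134 -0.0362 -0.1053];335 292 [ 0.0135 -0.0417 -0.1061];335 295 [ 0.0134 -0.0432 -0.1045];335 297 [0.0078 0.0098 0.0139];335 300 [0.0077 0.0097 0.0163];335 305 [0.0075 0.0096 0.0203];335 315 [0.0071 0.01   0.0287];335 325 [0.0068 0.0099 0.0356];
345 285 [ 0.0202 -0.0366 -0.1062];345 292 [ 0.0201 -0.0409 -0.1043];345 295 [ 0.0203 -0.0438 -0.1058];345 297 [0.0112 0.0114 0.0173];345 300 [0.0111 0.0111 0.0191];345 305 [0.0108 0.0115 0.0241];345 315 [0.0103 0.0114 0.0316];345 325 [0.0099 0.0115 0.0386];
```

Request:
drive_tool([
  [[0.5,0,0,0,0],[0.5,0,0,0,0],[0.5,0,0,0,0],[0.5,0,0,0,0],[0.5,0,0,0,0],[0.5,0,0,0,0]],
])

```text
clock: 5.13
tcp_pos: [0.4607, 0.0529, 0.1752]
tcp_rot: [[0.0, 1.0, 0.0], [1.0, -0.0, 0.0], [0.0, 0.0, -1.0]]
force: [0.8, 0.3, -0.1]
opening: 0.436
```

```bash
cat >> h.py <<'E'
def tips():
    s=robot.read_state();p=s["tcp_pos"];d=robot.snapshot("wrist");D=d["depth"]
    v,u=np.mgrid[0:480,0:640];X=(np.linalg.inv(d["K"])@np.stack([u,v,1+0*u]).reshape(3,-1))*D.ravel()
    W=(d["R"].T@(X-d["t"][:,None])).T-p
    W=W[(D.ravel()>0)&(abs(W[:,1])<.03)&(W[:,2]>-.03)&(W[:,2]<.045)]
    print(s["clock"],s["opening"],p,len(W))
    for a in(-1,1):
        q=W[W[:,0]*a>0];z=np.percentile(q[:,2],1);t=q[q[:,2]<z+.003];print(" tip z",z.round(4),"x",t[:,0].min().round(4),t[:,0].max().round(4),"y",t[:,1].mean().round(4))
    return d
E
python3 - <<'E'
from h import *
d=tips();cv2.imwrite("pics/w4.png",d["color"][:,:,::-1])
E
```

```text
5.1333 0.43557733314294006 [0.46073475 0.05293686 0.17517829] 5383
 tip z 0.0139 x -0.0288 -0.0182 y 0.0074
 tip z 0.0138 x 0.0197 0.0318 y 0.0075
```

View pics/w4.png

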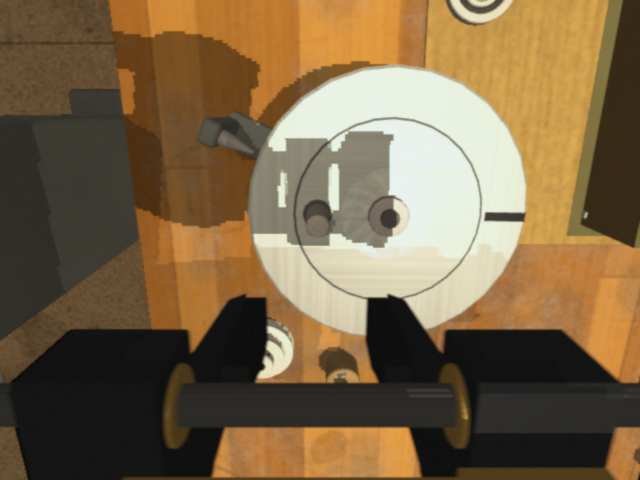

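Request:
drive_tool([
  [[0,0.029,0,0,0],[0,0.029,0,0,0],[0,0,0,0.03,0],[0,0,0,0.03,0],[0,0,0,0.02,0],[0,0,0,0.01,0],[0,0,0,0.004,0],[0,0,0,0,0]],
])

```text
clock: 5.85
tcp_pos: [0.4605, 0.111, 0.0806]
tcp_rot: [[0.0, 1.0, -0.001], [1.0, -0.0, 0.0], [0.0, -0.001, -1.0]]
force: [0.0, -1.0, 0.3]
opening: 0.008
```

Request:
drive_tool([
  [[0,0,0,0.002,0],[0,0,0,0.001,0],[0,0,0,0,0]],
])

```text
clock: 6.1
tcp_pos: [0.461, 0.1109, 0.0787]
tcp_rot: [[0.0, 1.0, 0.001], [1.0, -0.0, -0.0], [-0.0, 0.001, -1.0]]
force: [0.4, 0.7, 0.3]
opening: 0.003
```

Request:
drive_tool([
  [[0,0,0,0.002,0],[0,0,0,0.001,0],[0,0,0,0,0]],
])

```text
clock: 6.35
tcp_pos: [0.4607, 0.111, 0.0751]
tcp_rot: [[0.0, 1.0, -0.0], [1.0, -0.0, -0.0], [-0.0, -0.0, -1.0]]
force: [0.0, 0.0, 0.9]
opening: 0.002
```

Request:
drive_tool([
  [[0,0,0,0.003,0],[0,0,0,0.002,0],[0,0,0,0,0]],
])

```text
clock: 6.6
tcp_pos: [0.4605, 0.111, 0.0697]
tcp_rot: [[0.0, 1.0, -0.001], [1.0, -0.0, 0.0], [0.0, -0.001, -1.0]]
force: [0.1, 0.1, -0.6]
opening: 0.007
```

Request:
drive_tool([
  [[0,-0.006,0,0,0],[0,-0.011,0,0,0],[0,-0.011,0,0,0],[0,-0.011,0,0,0],[0,-0.011,0,0,0],[0,-0.006,0,0,0],[0,0,0,0,0],[0,0,0,-0.03,0],[0,0,0,-0.04,0],[0,0,0,-0.01,0]],
])

```text
clock: 7.43
tcp_pos: [0.4624, 0.0548, 0.1546]
tcp_rot: [[0.0, 1.0, 0.007], [1.0, -0.0, -0.001], [-0.001, 0.007, -1.0]]
force: [0.6, -0.3, 0.1]
opening: 0.006
```

Run:
```python
from h import *
C=[.505,.066]
for i in range(6):
    c=robot.read_state()["clock"];d=robot.snapshot("wrist");print(c,line2(d,C))
np.savez("w5.npz",**d);cv2.imwrite("pics/w5.png",d["color"][:,:,::-1])
```

```text
7.4333 (np.float64(117.88), np.float64(99.1))
7.4833 (np.float64(128.18), np.float64(97.6))
7.5333 (np.float64(138.84), np.float64(95.1))
7.5833 (np.float64(148.29), np.float64(79.0))
7.6333 (np.float64(158.71), np.float64(63.7))
7.6833 (np.float64(168.74), np.float64(63.1))
```

Request:
drive_tool([
  [[0,-0.02,0.015,0,0],[0,-0.025,0.015,0,0],[0,-0.02,0.014,0,0],[0,0,0,0.02,0],[0,0,0,0.025,0],[0,0,0,0.012,0],[0,0,0,0,0]],
])

```text
clock: 8.32
tcp_pos: [0.5028, -0.0098, 0.0896]
tcp_rot: [[0.001, 1.0, -0.007], [1.0, -0.001, 0.002], [0.002, -0.007, -1.0]]
force: [-1.0, -0.8, -1.6]
opening: 0.005
```

Run:
```python
from h import *
C=[.505,.066]
print(robot.read_state()["tcp_pos"])
for i in range(8):
    c=robot.read_state()["clock"];d=robot.snapshot("wrist");print(c,line2(d,C))
np.savez("w6.npz",**d);cv2.imwrite("pics/w6.png",d["color"][:,:,::-1])
```

```text
[ 0.50281677 -0.00975869  0.08960185]
8.3167 (np.float64(38.97), np.float64(47.1))
8.3667 (np.float64(39.44), np.float64(50.2))
8.4167 (np.float64(39.48), np.float64(47.0))
8.4667 (np.float64(39.48), np.float64(47.5))
8.5167 (np.float64(39.52), np.float64(48.4))
8.5667 (np.float64(326.09), np.float64(99.4))
8.6167 (np.float64(334.11), np.float64(114.6))
8.6667 (np.float64(342.01), np.float64(118.5))
```

View pics/w6.png

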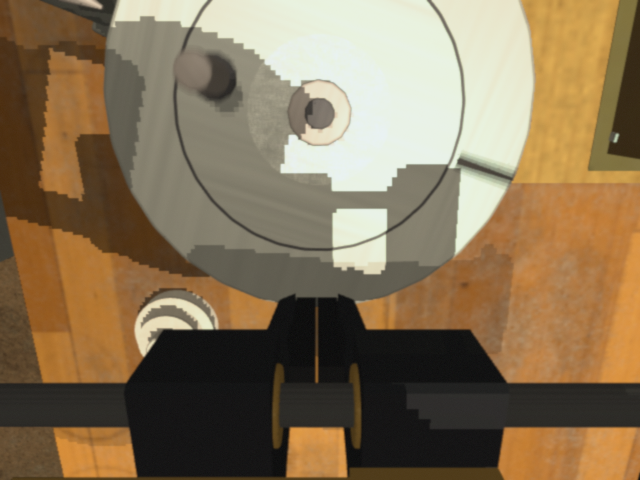

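Run:
```python
from h import *
d=dict(np.load("w2.npz"));e=dict(np.load("w6.npz"))
a=cv2.resize(d["color"][90:190,190:310],None,fx=5,fy=5,interpolation=cv2.INTER_CUBIC);b=cv2.resize(e["color"][0:100,20:40+0+20],None,fx=5,fy=5)
b=cv2.resize(e["color"][0:100,30:70+30],None,fx=2.8,fy=5)
b=cv2.resize(e["color"][0:100,30:150],(196,163))
cv2.imwrite("pics/p.png",np.hstack([a,cv2.copyMakeBorder(b,0,500-163,0,0,cv2.BORDER_CONSTANT)])[:,:,::-1])
# centre from the scored ring/disc rim: rim fit via bright-edge radial search in w2, right/top side
g=cv2.cvtColor(d["color"],cv2.COLOR_RGB2GRAY).astype(float)
for C in([.504,.065],[.505,.066]):
  P=[]
  for t in np.deg2rad(np.r_[-30:125:3]):
    r=np.linspace(.08,.1,81);X=np.stack([C[0]+r*np.cos(t),C[1]+r*np.sin(t),.068+0*r],-1);p=w2px(d,X).astype(np.float32)
    q=cv2.remap(g.astype(np.float32),p[:,:1],p[:,1:],1)[:,0];i=np.argmin(np.diff(cv2.GaussianBlur(q[None],(0,0),2)[0]));P.append(X[i,:2])
  P=np.array(P);from scipy.optimize import least_squares
  s=least_squares(lambda c:np.hypot(*(P-c[:2]).T)-c[2],[*C,.09],loss="soft_l1",f_scale=.001);print(s.x)
```

```text
[0.50569406 0.06445382 0.08952481]
[0.50581418 0.06450138 0.08941544]
```

View pics/p.png

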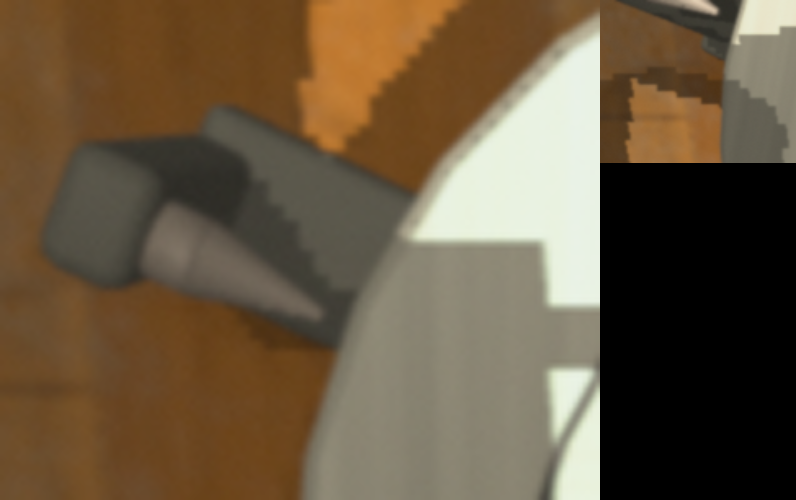

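Run:
```python
from h import *
C=np.array([.5057,.0645])
for n,u,v in(("w2",254.3,152.9),("w6",101.6,6.)):
  d=dict(np.load(n+".npz"))
  for z in(.066,.07):
    X=px2w(d,u,v,z)[:2]-C;print(n,z,np.hypot(*X),np.degrees(np.arctan2(X[1],X[0])))
  print(line2(d,C))
d=dict(np.load("top0.npz"));T=np.array([.504,.0648]);print(line(d,T),line2(dict(np.load("w2.npz")),C))
for z in(.066,.07):
    X=px2w(d,235+297.5/4-.5,205+388.5/4-.5,z)[:2]-T;print(np.hypot(*X),np.degrees(np.arctan2(X[1],X[0])))
```

```text
w2 0.066 0.092188252450002 154.44159853785152
w2 0.07 0.09183815692512229 154.07138391148527
(np.float64(359.45), np.float64(125.7))
w6 0.066 0.09399044317318452 153.915324248682
w6 0.07 0.09201414124895219 153.88865565922976
(np.float64(342.89), np.float64(119.2))
(np.float64(358.9656790847756), np.float64(65.25)) (np.float64(359.45), np.float64(125.7))
0.09345709392894389 154.90497664504989
0.09350732797948916 154.9324992577981
```

Run:
```python
from h import *
d=dict(np.load("w2.npz"));D=d["depth"]
for u,v in[(180,332),(180,350),(180,375),(200,400),(180,430),(440,335),(440,375),(560,400)]:
    X=np.linalg.inv(d["K"])@[u,v,1]*D[v,u];print(u,v,(d["R"].T@(X-d["t"])-[.4605,.053,.1746]).round(4))
```

```text
180 332 [-0.0267  0.0346  0.0838]
180 350 [-0.0245  0.0349  0.0909]
180 375 [-0.0223  0.0346  0.0982]
200 400 [-0.0189  0.0308  0.0996]
180 430 [-0.022   0.0266  0.1017]
440 335 [0.025  0.0342 0.0844]
440 375 [0.021  0.0347 0.0984]
560 400 [0.0451 0.0261 0.0936]
```

Request:
drive_tool([
  [[0,0,0,0.005,0],[0,0,0,0.005,0],[0,0,0,0.0,0],[0,0,0,0,0],[0,0,0,0,0],[0,0,0,0,0],[0,0,0,0,0],[0,0,0,0,0],[0,0,0,0,0],[0,0,0,0,0]],
])

```text
clock: 9.55
tcp_pos: [0.5047, -0.0101, 0.0832]
tcp_rot: [[0.0, 1.0, 0.0], [1.0, -0.0, -0.0], [-0.0, 0.0, -1.0]]
force: [0.2, -0.5, -0.3]
opening: 0.004
```

Request:
drive_tool([
  [[0,0,0,0,0],[0,0,0,0,0],[0,0,0,0.0,0],[0,0,0,0,0],[0,0,0,0,0],[0,0,0,0,0],[0,0,0,0,0],[0,0,0,0,0],[0,0,0,0,0],[0,0,0,0,0]],
])

```text
clock: 10.38
tcp_pos: [0.5047, -0.0101, 0.0831]
tcp_rot: [[0.0, 1.0, 0.0], [1.0, -0.0, 0.0], [0.0, 0.0, -1.0]]
force: [-0.4, 0.4, -0.5]
opening: 0.006
```

Run:
```python
from h import *
C=[.5057,.0645]
print(robot.read_state()["tcp_pos"])
for i in range(8):
    c=robot.read_state()["clock"];d=robot.snapshot("wrist");print(c,line2(d,C,(200,322)))
```

```text
[ 0.50470054 -0.01005602  0.08314954]
10.3833 (np.float64(38.92), np.float64(50.7))
10.4333 (np.float64(38.92), np.float64(50.8))
10.4833 (np.float64(38.93), np.float64(50.8))
10.5333 (np.float64(38.92), np.float64(50.8))
10.5833 (np.float64(38.92), np.float64(50.8))
10.6333 (np.float64(38.92), np.float64(50.9))
10.6833 (np.float64(38.93), np.float64(50.9))
10.7333 (np.float64(38.92), np.float64(50.7))
```

```bash
cat >> h.py <<'E'
def line3(d,C,bad=(200,322)):
    a=np.deg2rad(np.arange(0,360,.5));ok=np.ones(720,bool)
    for r in(.066,.084):
        p=w2px(d,np.stack([C[0]+r*np.cos(a),C[1]+r*np.sin(a),.068+0*a],-1));ok&=(p>4).all(1)&(p[:,0]<635)&(p[:,1]<475)
    m=polar(d,C).astype(float).mean(0);m2=m.copy();m2[~ok]=np.median(m[ok]);w=cv2.GaussianBlur(np.tile(m2,3)[None],(0,0),12)[0][720:1440]-m2
    ad=np.arange(720)*.5;w[~cv2.erode(ok.astype(np.uint8)[None],np.ones((1,15)))[0].astype(bool)]=0;w[(ad>bad[0])&(ad<bad[1])]=0
    i=int(np.argmax(np.convolve(np.r_[w[-4:],w,w[:4]],np.ones(9),'valid')))
    k=np.arange(i-7,i+8);ww=np.clip(w[k%720],0,None);return round((k@ww/max(ww.sum(),1e-6)*.5)%360,2),round(w.max(),1)
E
python3 - <<'E'
from h import *
C=[.5057,.0645]
print(line3(dict(np.load("w6.npz")),C))
for i in range(4):
    c=robot.read_state()["clock"];d=robot.snapshot("wrist");print(c,line3(d,C))
t=robot.snapshot("top");s=robot.snapshot("side");print(robot.read_state()["clock"])
cv2.imwrite("pics/m.png",np.hstack([cv2.resize(t["color"][170:350,230:430],(400,360)),cv2.resize(s["color"][200:380,200:400],(400,360),interpolation=cv2.INTER_CUBIC)])[:,:,::-1])
E
```

```text
(np.float64(342.89), np.float64(119.2))
10.7833 (np.float64(167.98), np.float64(12.7))
10.8333 (np.float64(167.03), np.float64(12.6))
10.8833 (np.float64(337.5), np.float64(13.9))
10.9333 (np.float64(166.98), np.float64(14.0))
11.0833
```

View pics/m.png

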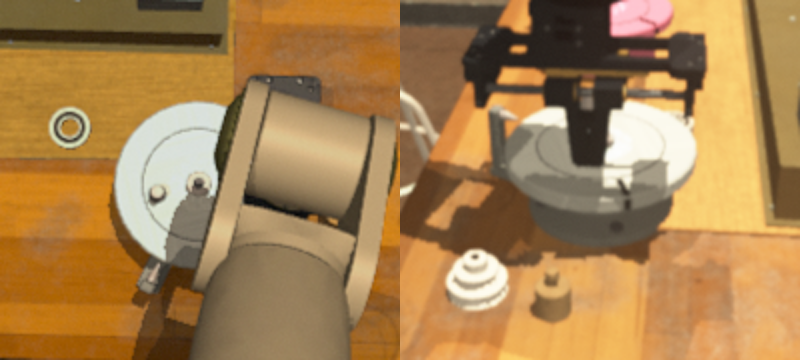

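Request:
drive_tool([
  [[0,0,0,0.012,0],[0,0,0,0.009,0],[0,0,0,0.003,0],[0,0,0,0,0],[0,0,0,0,0],[0,0,0,0,0]],
])

```text
clock: 11.58
tcp_pos: [0.5049, -0.0101, 0.0594]
tcp_rot: [[0.0, 1.0, 0.0], [1.0, -0.0, -0.0], [-0.0, 0.0, -1.0]]
force: [0.2, 0.4, 0.4]
opening: 0.003
```

Run:
```python
from h import *
C=[.5057,.0645]
print(robot.read_state()["tcp_pos"],robot.read_state()["force"])
for i in range(8):
    c=robot.read_state()["clock"];d=robot.snapshot("wrist");print(c,line3(d,C))
```

```text
[ 0.50487827 -0.01009387  0.05944117] [0.22797227 0.39533278 0.43480571]
11.5833 (np.float64(346.0), np.float64(122.3))
11.6333 (np.float64(350.6), np.float64(127.6))
11.6833 (np.float64(355.15), np.float64(129.4))
11.7333 (np.float64(359.69), np.float64(130.8))
11.7833 (np.float64(4.18), np.float64(130.6))
11.8333 (np.float64(8.59), np.float64(131.2))
11.8833 (np.float64(12.97), np.float64(129.5))
11.9333 (np.float64(17.24), np.float64(122.1))
```

Request:
drive_tool([
  [[0,0,0,0,0],[0,0,0,0,0],[0,0,0,0,0],[0,0,0,0,0],[0,0,0,0,0],[0,0,0,0,0],[0,0,0,0,0],[0,0,0,0,0],[0,0,0,0,0],[0,0,0,0,0]],
])

```text
clock: 12.82
tcp_pos: [0.5047, -0.0101, 0.0592]
tcp_rot: [[0.0, 1.0, -0.0], [1.0, -0.0, -0.0], [-0.0, -0.0, -1.0]]
force: [0.3, 0.3, 0.5]
opening: 0.007
```

Run:
```python
from h import *
T=[.504,.0648]
for i in range(7):
    c=robot.read_state()["clock"];d=robot.snapshot("top");print(c,line3(d,T,(205,360)),line3(d,T,(0,75)) if 0 else "")
print(robot.read_state()["clock"]);np.savez("t7.npz",**d)
```

```text
12.8167 (np.float64(88.11), np.float64(114.3)) 
12.8667 (np.float64(91.87), np.float64(126.3)) 
12.9167 (np.float64(95.55), np.float64(110.7)) 
12.9667 (np.float64(99.23), np.float64(114.4)) 
13.0167 (np.float64(102.96), np.float64(110.6)) 
13.0667 (np.float64(106.49), np.float64(113.9)) 
13.1167 (np.float64(110.08), np.float64(113.6)) 
13.1667
```

Request:
drive_tool([
  [[0,0,0,0,0],[0,0,0,0,0],[0,0,0,0,0],[0,0,0,0,0],[0,0,0,0,0]],
])

```text
clock: 13.58
tcp_pos: [0.5047, -0.01, 0.0592]
tcp_rot: [[0.0, 1.0, 0.0], [1.0, -0.0, 0.0], [0.0, 0.0, -1.0]]
force: [0.2, 0.4, 0.6]
opening: 0.006
```

Run:
```python
from h import *
T=[.504,.0648]
c=robot.read_state()["clock"];d=robot.snapshot("top");print(c,line3(d,T,(205,360)),robot.read_state()["clock"])
```

```text
13.5833 (np.float64(142.1), np.float64(113.8)) 13.6333
```

Run:
```python
from h import *
d=robot.snapshot("top");print(line3(d,[.504,.0648],(205,360)),robot.read_state()["clock"])
```

```text
(np.float64(145.31), np.float64(110.0)) 13.6833
```

Request:
drive_tool([
  [[0,0,0,0.008,0]],
])

```text
clock: 13.77
tcp_pos: [0.508, -0.0104, 0.055]
tcp_rot: [[0.0, 1.0, 0.01], [1.0, -0.0, -0.002], [-0.002, 0.01, -1.0]]
force: [-8.4, 18.9, 135.0]
opening: 0.006
```

Request:
drive_tool([
  [[0,0,0,-0.0035,0]],
])

```text
clock: 13.85
tcp_pos: [0.5073, -0.0104, 0.0569]
tcp_rot: [[0.0, 1.0, 0.008], [1.0, -0.0, -0.001], [-0.001, 0.008, -1.0]]
force: [0.3, 0.3, 0.0]
opening: 0.005
```

Run:
```python
from h import *
for i in range(2):
    s=robot.read_state();d=robot.snapshot("top");print(s["clock"],np.round(s["tcp_pos"],4),np.round(s["force"],1),line3(d,[.504,.0648],(205,360)))
np.savez("t8.npz",**d)
```

```text
13.85 [ 0.5073 -0.0104  0.0569] [0.3 0.3 0. ] (np.float64(156.01), np.float64(83.6))
13.9 [ 0.5061 -0.0102  0.0563] [ 0.7 -0.1  1. ] (np.float64(156.59), np.float64(82.2))
```

Request:
drive_tool([
  [[0,0,0,0,0]],
])

```text
clock: 14.03
tcp_pos: [0.5058, -0.0102, 0.0558]
tcp_rot: [[0.0, 1.0, 0.004], [1.0, -0.0, -0.001], [-0.001, 0.004, -1.0]]
force: [0.1, 1.9, 15.0]
opening: 0.005
```

Run:
```python
from h import *
for i in range(2):
    s=robot.read_state();d=robot.snapshot("top");print(s["clock"],np.round(s["tcp_pos"],4),np.round(s["force"],1),line3(d,[.504,.0648],(205,360)))
np.savez("t8.npz",**d)
```

```text
14.0333 [ 0.5058 -0.0102  0.0558] [ 0.1  1.9 15. ] (np.float64(157.1), np.float64(81.5))
14.0833 [ 0.5058 -0.0102  0.0558] [-0.5  1.1 15. ] (np.float64(157.12), np.float64(80.3))
```

Run:
```python
from h import *
d=dict(np.load("t8.npz"));cv2.imwrite("pics/t8.png",cv2.resize(d["color"][220:320,280:360],None,fx=7,fy=6,interpolation=cv2.INTER_CUBIC)[:,:,::-1]) if 0 else cv2.imwrite("pics/t8.png",cv2.resize(d["color"][250:315,285:365],None,fx=9,fy=9,interpolation=cv2.INTER_CUBIC)[:,:,::-1])
```

```text
(no output)
```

View pics/t8.png

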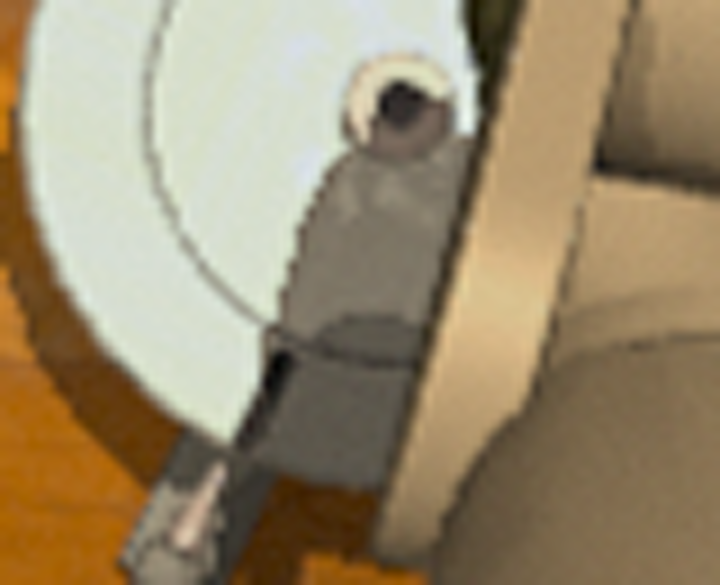

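Run:
```python
from h import *
d=dict(np.load("t8.npz"));T=np.array([.504,.0648])
f=lambda x,y:(285+(x+.5)/9-.5,250+(y+.5)/9-.5)
for n,q,z in(("in",(283,362),.068),("mid",(264,401),.068),("out",(243,440),.068),("tip",(222,468),.068),("base",(190,530),.069),("nut",(400,103),.081)):
    X=px2w(d,*f(*q),z)[:2];e=X-T;print(n,X.round(4),np.hypot(*e).round(4),np.degrees(np.arctan2(e[1],e[0])).round(2))
m=polar(d,T).astype(int)[:,290:336];print(m[::2])
```

```text
in [0.4445 0.0901] 0.0646 156.94
mid [0.4353 0.0943] 0.0748 156.74
out [0.4261 0.099 ] 0.085 156.3
tip [0.4195 0.1037] 0.093 155.28
base [0.405  0.1107] 0.1092 155.12
nut [0.5049 0.0645] 0.0009 -16.71
[[219 219 218 218 218 219 220 221 222 219 215 210 206 194 172 145 118  95
   76  55  32  11  14  18  21  25  34  44  55  66  75  80  86  89  89  88
   88  88  88  89  89  89  88  88  87  87]
 [220 220 220 220 219 218 218 219 219 220 220 222 223 224 221 214 206 197
  168 128  83  46  35  33  29  26  37  48  58  69  78  85  90  91  90  88
   87  87  87  87  87  87  87  88  88  88]
 [218 218 218 218 218 218 218 218 218 218 218 218 219 220 221 217 210 201
  188 148 112  77  59  53  50  48  53  59  65  72  79  85  89  89  88  88
   88  87  86  86  87  88  88  88  87  87]
 [218 218 218 219 219 219 219 219 219 218 217 217 218 220 221 222 212 201
  183 151 110  71  48  46  48  52  56  61  66  73  78  83  84  85  86  86
   86  86  86  86  86  86  86  87  87  87]]
```

Request:
drive_tool([
  [[0,0,-0.001,0,0],[0,0,-0.001,0,0],[0,0,0,0,0],[0,0,0,0,0]],
])

```text
clock: 14.47
tcp_pos: [0.5041, -0.0102, 0.0558]
tcp_rot: [[0.001, 1.0, 0.004], [1.0, -0.001, -0.001], [-0.001, 0.004, -1.0]]
force: [1.7, 1.9, 13.5]
opening: 0.012
```

```bash
cat >> h.py <<'E'
def edges():
    T=np.array([.504,.0648]);s=robot.read_state();d=robot.snapshot("top");m=polar(d,T,.066,.082).astype(float)[2:].mean(0)
    print(s["clock"],np.round(s["tcp_pos"],4),np.round(s["force"],1))
    i=285+np.argmin(m[285:340]);mn=m[i]
    k=i
    while m[k]<(218+mn)/2:k-=1
    j=i
    while m[j]<(87+mn)/2:j+=1
    print("left",(k+1-((m[k]-(218+mn)/2)*0+(218+mn)/2-m[k+1])*0)/2,"right",j/2,"min",mn,i/2);return d
E
python3 - <<'E'
from h import *
d=edges();np.savez("t9.npz",**d)
E
```

```text
14.4667 [ 0.5041 -0.0102  0.0558] [ 1.7  1.9 13.5]
left 153.5 right 156.5 min 51.5 155.5
```

Run:
```python
from h import *
s=robot.read_state();d=robot.snapshot("top");print(s["clock"],s["force"].round(1),s["tcp_pos"].round(4))
cv2.imwrite("pics/t9.png",cv2.resize(d["color"][265:315,285:345],None,fx=12,fy=12,interpolation=cv2.INTER_CUBIC)[:,:,::-1]);np.savez("t9.npz",**d)
```

```text
14.5167 [ 0.6  0.6 13.4] [ 0.5041 -0.0102  0.0557]
```

View pics/t9.png

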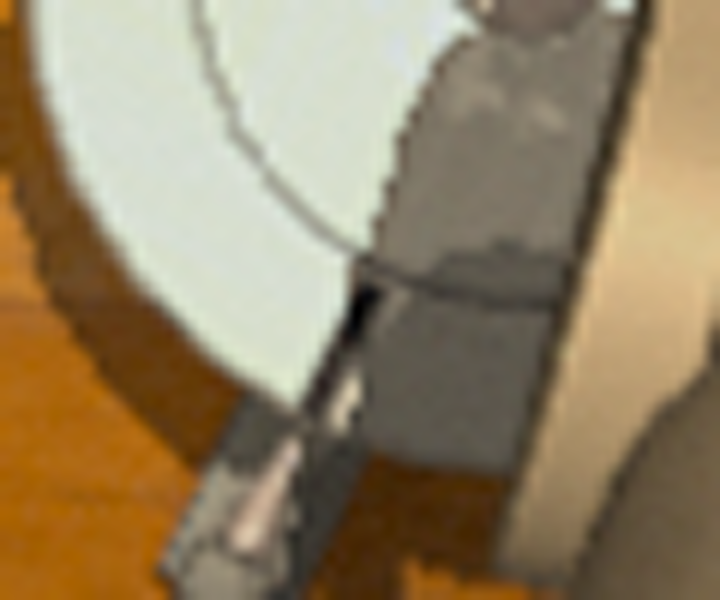

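```bash
python3 -c "
from station import robot
print(robot.hand_in(), robot.read_state()['force'])"
```

```text
the job is handed in; nothing more can be done
the job is handed in; nothing more can be done
```

The flywheel was flicked, coasted freely for about 2.4 turns, and was braked with its dark line at the pointer. I handed in with the fingertip still holding it. The braking contact briefly read about 135 N vertically, above the 120 N wrist-force limit, so **the attempt may be judged failed on that point**.

**What happened**
- **First push:** it missed, because the fingertips sit about 25 mm higher than `robot.finger_overhang` implies. The wheel did not move, and I repeated the push lower.
- **Spin:** the second push set it turning counter-clockwise at about 3.5 rad/s with nothing touching it.
- **Braking:** I pressed at about 1.1 rad/s, and the line stopped about 1.5–2° past the pointer. The contact was harder than intended. I raised the tool and it left the disc briefly, so the wheel crept about 1° before the finger pressed again and held it.
- **Correction:** I dragged the disc back about 1.3° with the fingertip still pressed.

**Last checks**
- **Alignment:** the line's extension meets the pointer tip in the final top view, within about 1 px (roughly 0.5°, against a calibration uncertainty of about the same size).
- **Hold:** the fingertip was pressing with a steady 13–15 N or so.
- **Time:** about 14.5 s of the 72 s allowed.
- **Loose parts:** the moves stayed clear of them, but I did not measure their positions again at the end.

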